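# Put the milk pan on the near ring, refit the control knob and turn it to full

### The arm

A 6-joint arm with a two-finger parallel gripper is mounted at the origin on a cart in front of the work surface, level with it; the furniture and walls round the work are solid. World frame = base frame: x ahead of the robot, y to its left, z up, the work surface at z = 0. Lengths are in mm, angles in rad, forces in N, time in s.
With the tool pointing down it reaches from about 300 to 775 mm from the base axis. Payload 14.6 kg.
Tool frame: the origin (TCP) lies where the fingers leave the gripper's body, on its centre line; the fingertips stand 97 mm ahead of it and the grasp point (between the pads) lies ahead of it (grip_depth is the z of the grasp point in the tool frame, in mm); z points along the fingers, y is the line along which they close (so a half turn about z gives the same grasp; the last joint's range is limited). The gripper opens to 94 mm and grips with 3 to 60 N. Pads are 16 mm wide; open, the fingers measure 119 mm over their backs; the gripper's body (75 mm by 177 mm) begins 78 mm behind the grasp point.
Start: joints at [1.039, 0.3, 1.521, -0, 1.321, -0.067], TCP at [246.53, 491.643, 302.646] pointing down, gripper open.
Joint ranges: [-3.03, 3.03], [-0.79, 2.21], [0.23, 2.52], [-1.04, 4.18], [0, 3.07], [-2.55, 2.55]. Speed limits (rad/s): [2.22, 2.22, 2.57, 3.14, 3.14, 3.14].

### API

Orientations are given as [roll, pitch, yaw] about the fixed x, y, z axes, in that order (R = Rz(yaw) Ry(pitch) Rx(roll)).
In Python, from cell import read_state, camera, sign_off, regions_of, spot_point, grip_depth gives the robot as it stands. The module is installed in compiled form; this text tells all that it offers.
- The arm moves only by the tool send_rows, never from a script. Its argument "series" is a list of rows, each a list of 3 entries, a list of its own where there are three numbers: the shift along the world's x, y, z in mm, then the turn about the world's z in degrees, then the closure, from -1 (fully open) to 1 (shut), so that 0 is half open. A call has 1 to 12 rows; each row shifts and turns the commanded pose from where the row before left it; what a row does not reach is not made up. A row lasts 1/10 s, in which the tool goes at most 50 mm and 8.59 degrees, less where a joint would pass 70% of its speed; a pose out of reach is approached as far as the arm can. A call is refused whole if a number of a shift passes 50 or a number of a turn 8.59, either way. A call with a gripper value outside its range is refused whole. The fingers move at their own pace and stop on an object; "squeeze" is the grip in N (left out, the last holds). Time passes only in rows, so rows that do not move let the fingers close. It gives the time, the measured TCP pose, the force, the opening and the grip force at its end, in the units of the state.
- read_state(): the state, without advancing time (a new reading comes with each control period).
- camera(name): name is "scene" or "top"; returns a dict with "color" (384x512x3 uint8, blue, green, red), "fx", "fy", "cx", "cy" (pixels), "camera_from_world" (4x4, takes a point from world to camera coordinates). Camera axes: x right, y down, z forward; pixel columns grow to the right and rows downward; lengths in mm; the calibration is good to about 2 mm. A picture is of the moment at which its call begins. There is no depth.
- sign_off(): hands the job in; it is judged then, once.
Trained networks look in a picture, given as the dict that the camera call returned (one of the last four; its "shot" number tells which), for a name from the list of things; names that differ only in an ending like _2 or _b are one class to them, and where a whole thing is asked for, a point or a joint stands for the part that bears it (a point fixed in the world has none). Each returns a list of dicts, best first, with "confidence" (0 to 1); they miss things now and then, are a little off and sometimes report something else, mostly with a low value. They report only what shows in the picture. A call takes as long as a camera call. They do not tell look-alikes from the thing itself.
- regions_of(thing, picture): "mask" (384x512 bool, what is visible of it).
- spot_point(thing, picture): "point" ([x, y, z] in mm, in the coordinates of the camera as it stood for that picture, good to about 4 mm: a listed point, or the origin of a listed thing).
The state is a dict: "clock": time; "joints": joint angles; "qd": joint speeds; "effort": joint torques, N m; "eef_pos": TCP position; "eef_rot": TCP orientation; "wrist_force": force on the tool from outside, world axes, zero at the start; "moment": the same for the moment, N m; "finger_gap": finger opening in mm; "finger_force": force on a finger pad.
Only numpy, scipy, OpenCV 4.12 (cv2) and the standard library are available. Lean on these libraries where they do the work, as an engineer would, in place of code of your own. Each camera call takes 0.05 s, during which the arm holds its last target. There are 200 camera calls.

### The job

Slide the milk pan along the tabletop hob, without lifting it, until it stands inside the printed ring next to the control stem. Then put the loose bar knob on the stem: press and turn it until its slot drops over the blade and it sits fully home on the collar; then turn it clockwise to its stop and let go. Do not disturb the mug, the salt shaker, the spice jar and the tin round about.

Things in the scene. Friction and masses are not known exactly. Their poses are not given: they have to be found in the camera images.
- hob: two-ring tabletop hob, steel with a black glass top, 190 (x) x 390 (y) mm, flat top 32 mm above the worktop; fixed for the run, it does not shift. Origin under its centre on the worktop; its y axis runs from the control panel (steel strip at the -y end, the robot's right) towards the far end. Two printed circles of 63 mm radius lie on the glass.
- ring_near (a point): centre of the printed circle next to the control panel, on the hob's top; the pan must come here. Axes as the hob.
- pan: open steel milk pan, loose, 0.3 to 0.7 kg, 104 mm over the rim, base 92 mm across, 55 mm high; wall 3 mm; origin at the centre of its underside, z up; its straight handle runs along its own +y. It starts standing on the hob about the far printed circle, 140 mm from the near one, the handle pointing roughly away from the control panel.
- pan_grip (a point): middle of the black pan handle, 108 mm from the pan's axis along the pan's +y and 49 mm above its underside; the handle there is a bar 92 mm long (along pan y), 16 mm wide (pan x) and 12 mm thick, clear space below it down to the hob or worktop. Axes as the pan.
- collar_top (a point): centre of the top face of the low round dark collar (34 mm across, 4 mm high) on the control panel, 36 mm above the worktop: the knob's underside rests here when it is fully home. Axes as the hob.
- stem (a joint): turn of the control stem, clockwise seen from above, 0 to 1.4 rad, with a stop at each end; it keeps its place by friction (0.07 N m) and starts somewhere from 0.05 to 0.5. The stem is an upright flat metal blade rising 12 mm from the collar's centre, 22 mm long and 5 mm thick. At 0 the blade's long side lies along the hob's x axis; at a value q it has turned by q clockwise from there.
- knob_mid (a point): centre (half-way up, 19 mm above the underside) of the loose black bar knob: a block 50 mm long (its own x), 22 mm wide (its own y), 38 mm high, 0.06 kg. It starts standing on the worktop to the right of the hob, slot downward. In its underside is a slot 25 mm long (along x) and 8 mm wide, 14 mm deep, centred. It fits the blade either way round (half turn), with about 0.13 rad of play each way; unless aligned it stands 12 mm too high on the blade's top.
- knob_foot (a point): centre of the knob's underside, at the slot's mouth. Axes as the knob.
- mug: striped mug, 50 mm high, right of the hob and further back; not to be disturbed. Origin under its centre.
- salt: glass salt shaker with steel top, 90 mm high, at the back right; not to be disturbed. Origin under its centre.
- pepper_jar: spice jar with black cap, 105 mm high, at the far right; not to be disturbed. Origin under its centre.
- tin: printed tin, 57 mm across, 72 mm high, left of the hob; not to be disturbed. Origin under its centre.
Not all that is in view belongs to the job. Of the things shaped like the part that bears knob_mid, the black one is meant.

How it is judged:
By the outcome, as a careful person would: the job done as asked, in the order asked, and still so for the second after the job is handed in, with the robot touching nothing.
It also fails if it takes over 61 s, if anything falls off the work surface, if the arm or the gripper's body presses on something with over 40 N, if the wrist force passes 120 N, or if a joint passes its speed limit or range.

## Working session

There is one attempt and no reset: what is moved stays moved. The work goes in short steps, Python scripts to look and compute and a tool call to move; the robot and the scene stay as the last step left them, time stands still between calls to the robot, and variables do not carry over. Pictures are saved under pics/ and viewed, at most 10 in all, crops included, and the job is handed in when it is done.

Besides the shell and the picture viewer there is one more tool, called after ">>>" in YAML: its name, and indented under it one key for each argument. send_rows: Moves the arm, as the interface text tells. Its arguments: {"type":"object","properties":{"series":{"type":"array"},"squeeze":{"type":"number"}},"required":["series"]}

```bash
mkdir -p pics
cat > h.py <<'E'
import numpy as np, cv2
from cell import *
def w(p,c):
    T=np.linalg.inv(c["camera_from_world"]); return (T@np.r_[p,1])[:3]
def px(P,c):
    q=c["camera_from_world"]@np.r_[P,1]; return [c["fx"]*q[0]/q[2]+c["cx"],c["fy"]*q[1]/q[2]+c["cy"]]
def back(u,v,z,c):
    T=np.linalg.inv(c["camera_from_world"]); d=T[:3,:3]@np.array([(u-c["cx"])/c["fx"],(v-c["cy"])/c["fy"],1]); o=T[:3,3]
    return o+d*(z-o[2])/d[2]
E
python3 - <<'E'
from h import *
print(read_state()); print(grip_depth if not callable(grip_depth) else grip_depth())
ims=[]
for n in("scene","top"):
    c=camera(n); ims.append(c["color"]); print(n,c["fx"],np.linalg.inv(c["camera_from_world"])[:3,3].round())
    for t in("hob","ring_near","pan","pan_grip","collar_top","knob_mid","knob_foot","mug","salt","pepper_jar","tin"):
        print(t,[(w(r["point"],c).round(1).tolist(),np.round(px(w(r["point"],c),c)).tolist(),round(float(r["confidence"]),2)) for r in spot_point(t,c)[:3]])
for n,i in zip("st",ims): cv2.imwrite(f"pics/{n}0.png",cv2.resize(i,(800,600),interpolation=cv2.INTER_CUBIC))
E
```

```text
{'clock': 0.0, 'joints': array([ 1.03938556e+00,  3.00492867e-01,  1.52156973e+00, -4.13988445e-06,
        1.32074517e+00, -6.65891894e-02]), 'qd': array([ 0.00186427,  0.00103845,  0.00161929, -0.0021259 , -0.00177983,
       -0.00204077]), 'effort': array([ 5.34827086e-05, -5.31811917e+01, -3.52742350e+01,  7.08591426e-02,
        2.43961997e-02, -7.54084249e-05]), 'eef_pos': array([246.46497423, 491.51457158, 302.07913501]), 'eef_rot': array([-3.14037996e+00, -7.68529082e-05,  2.67677205e+00]), 'wrist_force': array([-1.67479037,  0.12503673,  0.39524041]), 'moment': array([-0.03555002,  0.01894884,  0.01318906]), 'finger_force': 0.0, 'finger_gap': 93.97787880152761}
78.39999999999999
scene 355.67651638637744 [    9. -1041.   733.]
hob [([507.8, 25.3, -3.9], [244.0, 215.0], 0.91)]
ring_near [([510.5, -18.0, 34.6], [249.0, 212.0], 0.56)]
pan [([513.9, 129.1, 30.5], [234.0, 195.0], 0.66)]
pan_grip [([481.1, 230.5, 76.0], [217.0, 177.0], 0.76)]
collar_top [([488.3, -128.6, 35.1], [258.0, 228.0], 0.7)]
knob_mid [([471.8, -293.6, 19.7], [277.0, 260.0], 0.72), ([404.2, -240.2, 16.4], [2
[... 841 characters left out ...]
, ([665.8, -254.6, -0.2], [321.0, 161.0], 0.7), ([409.6, 462.8, -1.3], [122.0, 226.0], 0.58)]
knob_mid [([476.4, -292.3, 18.8], [332.0, 213.0], 0.68), ([401.0, -237.9, 18.3], [316.0, 234.0], 0.68), ([472.6, -393.0, 17.8], [360.0, 215.0], 0.56)]
knob_foot [([402.4, -235.6, -1.3], [315.0, 233.0], 0.68), ([474.6, -296.8, -0.3], [332.0, 214.0], 0.63), ([475.5, -389.6, -5.2], [357.0, 214.0], 0.46)]
mug [([662.5, -251.2, -0.4], [320.0, 162.0], 0.79), ([506.0, -20.1, 35.2], [256.0, 202.0], 0.73)]
salt [([570.2, -414.2, -1.9], [364.0, 188.0], 0.72), ([664.4, -252.3, 1.5], [320.0, 161.0], 0.2)]
pepper_jar [([445.1, -520.4, -0.9], [394.0, 223.0], 0.8)]
tin [([411.5, 459.6, -0.2], [122.0, 225.0], 0.7)]
```

View pics/s0.png

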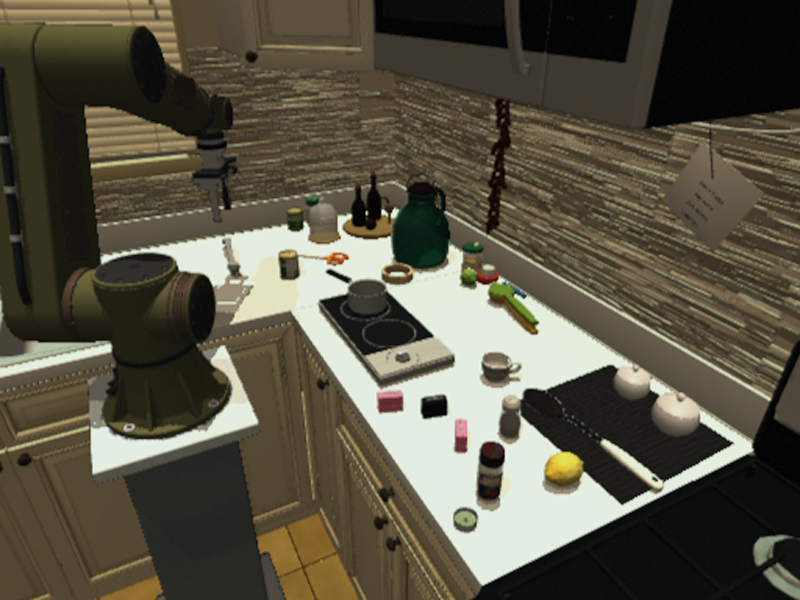

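View pics/t0.png

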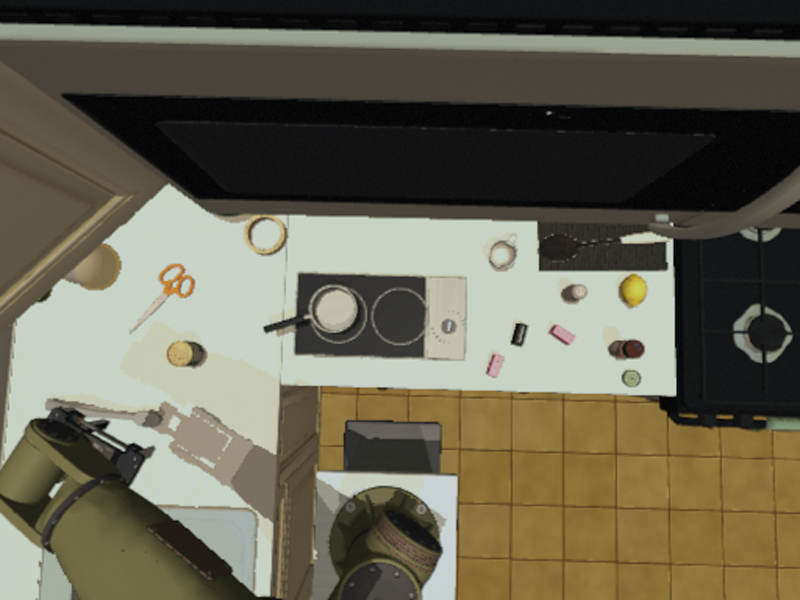

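The pictures show the black knob at about (519,334) in the top view. The pink ones are decoys. The pan is at about (335,310) with its handle to the left, and the stem is at about (448,326). Next I'll measure angles.

Run:
```python
from h import *
c=camera("top"); s=camera("scene")
for nm,cc in(("top",c),("scene",s)):
  for t,z in(("hob",32),("pan",87),("knob_mid",38)):
    for r in regions_of(t,cc)[:4]:
        m=r["mask"]; v,u=np.nonzero(m)
        P=np.array([back(a,b,z,cc)[:2] for a,b in zip(u,v)],np.float32)
        print(nm,t,round(float(r["confidence"]),2),m.sum(),"px",u.mean().round(),v.mean().round(),"rect",[np.round(x,1) for x in cv2.minAreaRect(P)], "col",cc["color"][m].mean(0).round())
im=c["color"]
a=cv2.resize(im[165:245,180:345],None,fx=4.8,fy=4.8,interpolation=cv2.INTER_CUBIC)
cv2.imwrite("pics/c1.png",a)
b=np.hstack([cv2.resize(im[195:222,272:302],(400,360),interpolation=cv2.INTER_CUBIC),cv2.resize(s["color"][214:241,243:273],(400,360),interpolation=cv2.INTER_CUBIC)])
cv2.imwrite("pics/c2.png",cv2.convertScaleAbs(b,alpha=1.3))
```

```text
top hob 0.85 5143 px 248.0 203.0 rect [array([506.5,  23.6]), array([393.8, 191.6]), np.float64(89.8)] col [90. 97. 99.]
top hob 0.66 852 px 209.0 199.0 rect [array([516.9, 180.7]), array([103.2, 205.1]), np.float64(1.6)] col [130. 146. 149.]
top hob 0.52 310 px 118.0 226.0 rect [array([408.2, 459.2]), array([56.2, 78.3]), np.float64(1.6)] col [ 90. 132. 146.]
top pan 0.9 804 px 208.0 199.0 rect [array([513.2, 172.1]), array([ 95.9, 196.8]), np.float64(2.9)] col [132. 147. 151.]
top knob_mid 0.7 106 px 332.0 214.0 rect [array([ 471.4, -289.9]), array([26.4, 50.2]), np.float64(72.2)] col [68. 73. 73.]
top knob_mid 0.46 123 px 360.0 214.0 rect [array([ 473.9, -385.2]), array([57.4, 27.2]), np.float64(55.5)] col [141. 137. 174.]
top knob_mid 0.36 264 px 322.0 161.0 rect [array([ 658.5, -250. ]), array([64.8, 60.6]), np.float64(1.6)] col [152. 169. 170.]
scene hob 0.64 2660 px 247.0 217.0 rect [array([497.3,  12.9]), array([202.1, 419.2]), np.float64(0.0)] col [70. 80. 81.]
scene pan 0.76 582 px 232.0 187.0 rect [array([505.1, 130.6]), array([274.4, 121.7]), np.float64(84.7)] col [62. 72. 72.]
scene knob_mid 0.75 212 px 277.0 259.0 rect [array([ 459.5, -308.6]), array([68.6, 47. ]), np.float64(60.9)] col [35. 37. 36.]
scene knob_mid 0.67 189 px 295.0 278.0 rect [array([ 462.7, -404.9]), array([85.1, 26.2]), np.float64(58.0)] col [127. 124. 173.]
scene knob_mid 0.63 180 px 249.0 256.0 rect [array([ 391.7, -258.1]), array([59.1, 46.6]), np.float64(64.7)] col [ 85.  77. 136.]
scene knob_mid 0.52 341 px 326.0 266.0 rect [array([ 574.6, -401. ]), array([131.9,  38.1]), np.float64(52.2)] col [ 84.  97. 103.]
```

View pics/c1.png

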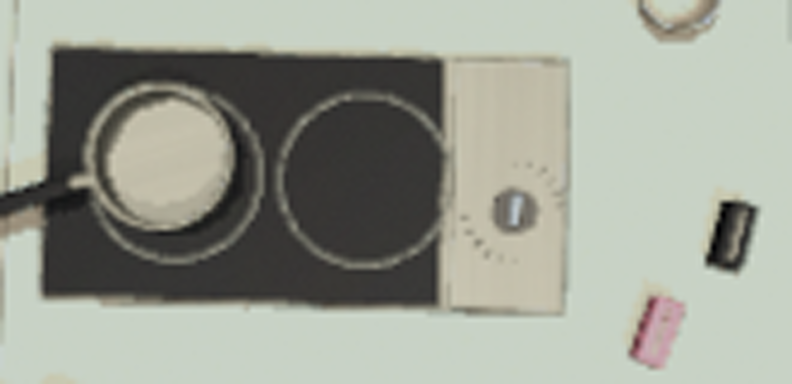

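View pics/c2.png

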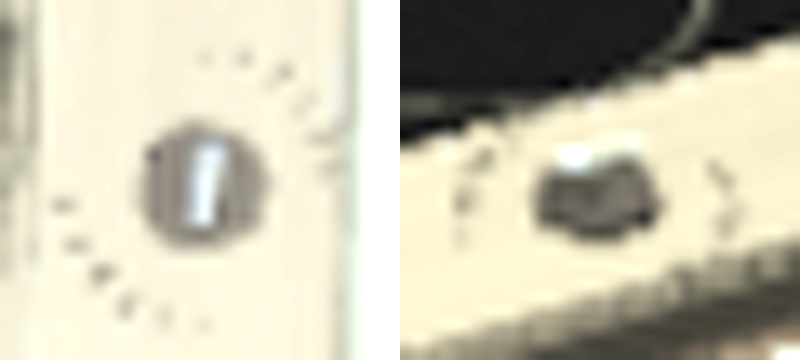

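Run:
```python
from h import *
c=camera("top"); s=camera("scene")
A=lambda x,y,z:back(180+(x+.5)/4.8-.5,165+(y+.5)/4.8-.5,z,c)[:2]
B=lambda x,y,z:back(272+(x+.5)/13.333-.5,195+(y+.5)/13.333-.5,z,c)[:2]
K=[A(*p,32) for p in((52,47),(568,60),(563,314),(42,297))]
print("hob",np.round(K,1),np.mean(K,0).round(1))
ang=lambda d:np.degrees(np.arctan2(d[1],d[0])).round(1)
for a,b in((1,0),(2,3)):print("hob y dir",ang(K[a]-K[b]) , "should be 90+yaw", ang(K[b]-K[a]))
print("hob x dir",ang(K[0]-K[3]),ang(K[1]-K[2]))
print("ring",A(362,180,32).round(1),"far",A(176,172,32).round(1),"pan rim",A(161,157,87).round(1),"handle",A(72,183,81).round(1),A(0,207,81).round(1),ang(A(0,207,81)-A(72,183,81)))
print("collar",B(203,186,36).round(1),"blade",B(204,185,48).round(1),ang(B(212,145,48)-B(199,225,48)))
kt=[(731,200),(758,206),(740,272),(706,265)]
Q=[A(*p,30) for p in kt];print("knob",np.mean(Q,0),ang(Q[0]-Q[3]),ang(Q[1]-Q[2]))
# handle tip & knob via dark pixels in scene/top masks
for n,cc in(("top",c),("scene",s)):
  for t in("pan_grip","knob_mid","ring_near","collar_top"):
    for r in spot_point(t,cc)[:1]: print(n,t,w(r["point"],cc).round(1))
g=cv2.cvtColor(c["color"],cv2.COLOR_BGR2GRAY)
m=((g<75)*255).astype(np.uint8)
n,l,st,ce=cv2.connectedComponentsWithStats(m[200:228,320:342])
for i in range(1,n):
  if st[i,4]>20:
    v,u=np.nonzero(l==i);P=np.array([back(a+320,b+200,38,c)[:2] for a,b in zip(u,v)],np.float32)
    e=np.linalg.eigh(np.cov(P.T));print("knob blob",st[i],P.mean(0),ang(e[1][:,1]),np.sqrt(e[0]*12))
m2=m[195:225,165:200];n,l,st,ce=cv2.connectedComponentsWithStats(m2)
for i in range(1,n):
  if st[i,4]>20:
    v,u=np.nonzero(l==i);P=np.array([back(a+165,b+195,81,c)[:2] for a,b in zip(u,v)],np.float32)
    print("handle",st[i],P[P[:,1]>215].mean(0),P.max(0),P.min(0))
```

```text
hob [[ 598.5  215.3]
 [ 599.3 -168. ]
 [ 411.9 -167.5]
 [ 413.4  214.2]] [505.8  23.5]
hob y dir -89.9 should be 90+yaw 90.1
hob y dir -90.2 should be 90+yaw 89.8
hob x dir 0.3 -0.2
ring [505.9 -17.9] far [508.  119.5] pan rim [514.4 124. ] handle [494.6 187.2] [476.2 237.5] 110.1
collar [ 486.3 -130.2] blade [ 485.9 -129.4] -8.1
knob [ 472.68523592 -292.03358252] -20.4 -14.8
top pan_grip [479.2 229.1  81.5]
top knob_mid [ 473.7 -391.6   18.4]
top ring_near [507.3 -21.9  36. ]
top collar_top [ 489.3 -135.9   37.3]
scene pan_grip [476.7 231.5  75.7]
scene knob_mid [ 402.5 -238.7   20. ]
scene ring_near [508.9 -20.2  33.6]
scene collar_top [ 488.6 -131.    37.3]
knob blob [ 7  7  9 14 62] [ 472.01566 -284.57037] 170.9 [23.12510357 50.16355194]
handle [  4   0  31  30 356] [475.52173 243.42412] [521.15985 273.3222 ] [422.0772  169.10681]
```

>>> send_rows:
  series:
    - [[28.8,-32.7,-8],-5.45,-1]
    - [[28.8,-32.7,-8],-5.45,-1]
    - [[28.8,-32.7,-8],-5.45,-1]
    - [[28.8,-32.7,-8],-5.45,-1]
    - [[28.8,-32.7,-8],-5.45,-1]
    - [[28.8,-32.7,-8],-5.45,-1]
    - [[28.8,-32.7,-8],-5.45,-1]
    - [[28.8,-32.7,-8],-5.45,-1]
    - [[0,0,0],0,-1]
    - [[0,0,0],0,-1]
  squeeze: 20

```text
clock: 3.1
eef_pos: [477.1, 229.6, 238.5]
eef_rot: [-3.141, -0.0, 1.915]
wrist_force: [-0.7, 0.5, -0.4]
finger_gap: 93.9
finger_force: 0.0
```

>>> send_rows:
  series:
    - [[0,0,-30],0,-1]
    - [[0,0,-30],0,-1]
    - [[0,0,-20],0,-1]
    - [[0,0,0],0,1]
    - [[0,0,0],0,1]
    - [[0,0,0],0,1]
    - [[0,0,0],0,1]
    - [[0,0,0],0,1]
    - [[0,0,0],0,1]
    - [[0,0,0],0,1]
    - [[0,0,0],0,1]
    - [[0,0,0],0,1]
  squeeze: 20

```text
clock: 4.3
eef_pos: [476.9, 230.0, 158.6]
eef_rot: [-3.142, -0.0, 1.916]
wrist_force: [0.4, 0.6, 0.2]
finger_gap: 25.4
finger_force: 0.0
```

>>> send_rows:
  series:
    - [[0,0,0],0,1]
    - [[0,0,0],0,1]
    - [[0,0,0],0,1]
    - [[0,0,0],0,1]

```text
clock: 4.7
eef_pos: [476.9, 230.1, 158.6]
eef_rot: [3.142, -0.0, 1.916]
wrist_force: [-0.2, 0.4, -0.3]
finger_gap: 15.7
finger_force: 20.0
```

Run:
```python
from h import *
c=camera("top");cv2.imwrite("pics/c3.png",cv2.resize(c["color"][165:245,150:315],None,fx=4.8,fy=4.8,interpolation=cv2.INTER_CUBIC))
```

```text
(no output)
```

View pics/c3.png

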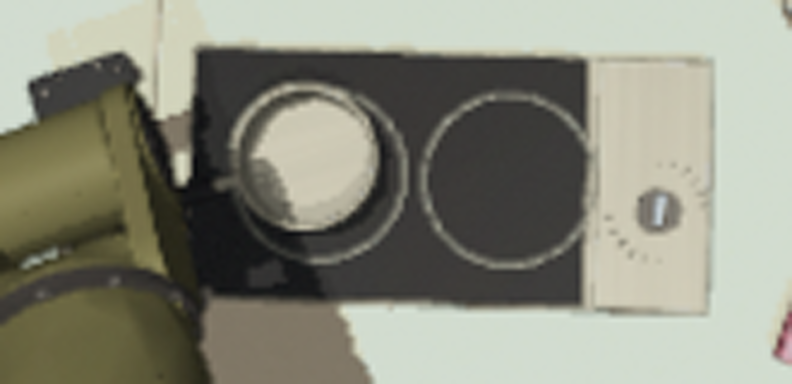

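The handle is gripped (gap 15.7 mm) and the pan hasn't moved: its rim centre is still at about (304,157) in this crop. Now I'll slide it.

>>> send_rows:
  series:
    - [[-0.3,-6,0],0,1]
    - [[-0.7,-14,0],0,1]
    - [[-0.7,-14,0],0,1]
    - [[-0.7,-14,0],0,1]
    - [[-0.7,-14,0],0,1]
    - [[-0.7,-14,0],0,1]
    - [[-0.7,-14,0],0,1]
    - [[-0.7,-14,0],0,1]
    - [[-0.7,-14,0],0,1]
    - [[-0.7,-14,0],0,1]
    - [[-0.6,-9,0],0,1]
    - [[-0.3,-4,0],0,1]

```text
clock: 5.95
eef_pos: [469.4, 84.1, 158.7]
eef_rot: [-3.142, 0.0, 1.915]
wrist_force: [-0.4, 3.5, -0.6]
finger_gap: 15.8
finger_force: 20.0
```

>>> send_rows:
  series:
    - [[0,0,0],0,1]
    - [[0,0,0],0,1]

```text
clock: 6.15
eef_pos: [469.5, 84.9, 158.6]
eef_rot: [-3.141, 0.001, 1.916]
wrist_force: [0.5, -3.5, -0.2]
finger_gap: 15.7
finger_force: 20.0
```

Run:
```python
from h import *
c=camera("top");cv2.imwrite("pics/c4.png",cv2.resize(c["color"][165:245,180:345],None,fx=4.8,fy=4.8,interpolation=cv2.INTER_CUBIC))
```

```text
(no output)
```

View pics/c4.png

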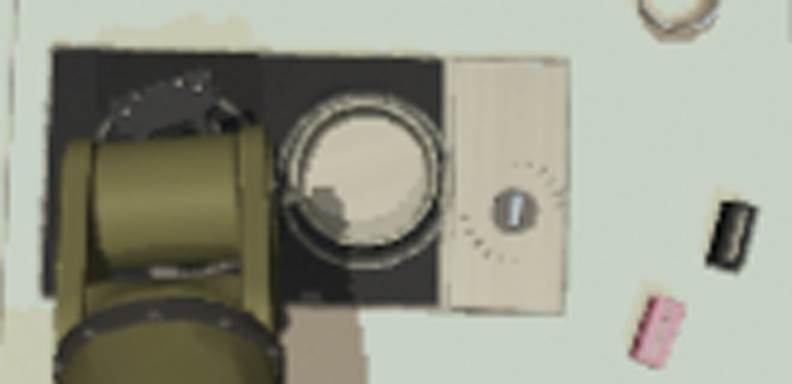

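The pan's rim centre is at (364,175). That back-projects to about (505,-19), which is the ring's centre. Now I'll release, rise and move over the knob.

>>> send_rows:
  series:
    - [[0,0,0],0,-0.3]
    - [[0,0,0],0,-0.3]
    - [[0,0,0],0,-0.3]
    - [[0,0,0],0,-0.3]
    - [[0,0,0],0,-0.3]
    - [[0,0,10],0,-0.3]
    - [[0,0,25],0,-0.3]
    - [[0,0,35],0,-0.3]
    - [[0,0,35],0,-0.3]
    - [[0,0,0],0,-0.3]

```text
clock: 7.2
eef_pos: [470.5, 85.2, 268.6]
eef_rot: [3.134, 0.002, 1.916]
wrist_force: [0.3, -0.1, -0.2]
finger_gap: 60.8
finger_force: 0.0
```

>>> send_rows:
  series:
    - [[0,-38,0],5.3,-0.3]
    - [[0,-38,0],5.3,-0.3]
    - [[0,-38,0],5.3,-0.3]
    - [[0,-38,0],5.3,-0.3]
    - [[0,-38,0],5.3,-0.3]
    - [[0,-38,0],5.3,-0.3]
    - [[0,-38,0],5.3,-0.3]
    - [[0,-38,0],5.3,-0.3]
    - [[0,-38,0],5.3,-0.3]
    - [[3,-34,0],5.3,-0.3]
    - [[0,0,0],0,-0.3]
    - [[0,0,0],0,-0.3]

```text
clock: 8.4
eef_pos: [472.1, -291.2, 263.2]
eef_rot: [3.141, -0.001, 2.839]
wrist_force: [-0.1, 0.3, 0.2]
finger_gap: 60.7
finger_force: 0.0
```

>>> send_rows:
  series:
    - [[1,-1,-40],0,-0.3]
    - [[0,0,-40],0,-0.3]
    - [[0,0,-40],0,-0.3]
    - [[0,0,-25],0,-0.3]
    - [[0,0,-14],0,-0.3]
    - [[0,0,0],0,1]
    - [[0,0,0],0,1]
    - [[0,0,0],0,1]
    - [[0,0,0],0,1]
    - [[0,0,0],0,1]
    - [[0,0,0],0,1]
    - [[0,0,0],0,1]
  squeeze: 25

```text
clock: 9.6
eef_pos: [473.6, -292.1, 105.3]
eef_rot: [-3.141, 0.001, 2.841]
wrist_force: [-1.8, 0.7, 6.3]
finger_gap: 21.7
finger_force: 25.0
```

>>> send_rows:
  series:
    - [[0,0,0],0,1]
    - [[0,0,0],0,1]
    - [[0,0,0],0,1]

```text
clock: 9.9
eef_pos: [473.6, -292.1, 105.3]
eef_rot: [-3.141, 0.001, 2.841]
wrist_force: [-1.5, 0.4, 6.7]
finger_gap: 21.8
finger_force: 25.0
```

Run:
```python
from h import *
print(read_state()["finger_gap"])
s=camera("scene");cv2.imwrite("pics/c5.png",cv2.resize(s["color"][200:300,200:330],None,fx=5.5,fy=5.5,interpolation=cv2.INTER_CUBIC))
```

```text
21.842720315361852
```

View pics/c5.png

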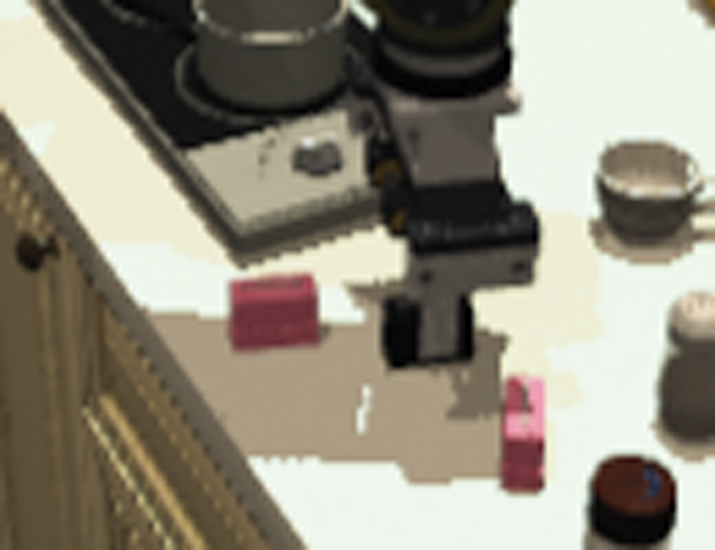

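The knob is held. I'll set it down in a clear spot and squeeze it lengthwise once, so the jaws centre it on both axes.

>>> send_rows:
  series:
    - [[0,0,20],0,1]
    - [[20,3,0],0,1]
    - [[20,3,0],0,1]
    - [[0,0,0],0,1]
    - [[0,0,-12],0,1]
    - [[0,0,-7],0,1]
    - [[0,0,0],0,1]
    - [[0,0,0],0,-0.49]
    - [[0,0,0],0,-0.49]
    - [[0,0,0],0,-0.49]
    - [[0,0,0],0,-0.49]
    - [[0,0,0],0,-0.49]

```text
clock: 11.15
eef_pos: [513.4, -286.0, 105.7]
eef_rot: [-3.142, 0.0, 2.841]
wrist_force: [-0.7, 0.0, 0.2]
finger_gap: 57.9
finger_force: 0.0
```

>>> send_rows:
  series:
    - [[0,0,0],-8.2,-0.49]
    - [[0,0,0],-8.2,-0.49]
    - [[0,0,0],-8.2,-0.49]
    - [[0,0,0],-8.2,-0.49]
    - [[0,0,0],-8.2,-0.49]
    - [[0,0,0],-8.2,-0.49]
    - [[0,0,0],-8.2,-0.49]
    - [[0,0,0],-8.2,-0.49]
    - [[0,0,0],-8.2,-0.49]
    - [[0,0,0],-8.2,-0.49]
    - [[0,0,0],-8,-0.49]
    - [[0,0,0],0,-0.49]

```text
clock: 12.35
eef_pos: [513.4, -285.9, 105.6]
eef_rot: [3.142, 0.0, 1.268]
wrist_force: [0.6, 0.5, -0.4]
finger_gap: 70.3
finger_force: 0.0
```

>>> send_rows:
  series:
    - [[0,0,0],0,1]
    - [[0,0,0],0,1]
    - [[0,0,0],0,1]
    - [[0,0,0],0,1]
    - [[0,0,0],0,1]
    - [[0,0,0],0,1]
  squeeze: 10

```text
clock: 12.95
eef_pos: [513.4, -285.9, 105.6]
eef_rot: [-3.142, -0.0, 1.27]
wrist_force: [0.2, -0.1, 0.7]
finger_gap: 49.8
finger_force: 10.0
```

>>> send_rows:
  series:
    - [[0,0,0],0,-0.49]
    - [[0,0,0],0,-0.49]
    - [[0,0,0],0,-0.49]
    - [[0,0,0],0,-0.49]
    - [[0,0,0],8.2,-0.49]
    - [[0,0,0],8.2,-0.49]
    - [[0,0,0],8.2,-0.49]
    - [[0,0,0],8.2,-0.49]
    - [[0,0,0],8.2,-0.49]
    - [[0,0,0],8.2,-0.49]
    - [[0,0,0],8.2,-0.49]
    - [[0,0,0],8.2,-0.49]

```text
clock: 14.15
eef_pos: [513.4, -285.9, 105.6]
eef_rot: [-3.142, -0.0, 2.421]
wrist_force: [0.0, 0.2, 0.1]
finger_gap: 70.4
finger_force: 0.0
```

>>> send_rows:
  series:
    - [[0,0,0],8.2,-0.49]
    - [[0,0,0],8.2,-0.49]
    - [[0,0,0],8,-0.49]
    - [[0,0,0],0,1]
    - [[0,0,0],0,1]
    - [[0,0,0],0,1]
    - [[0,0,0],0,1]
    - [[0,0,0],0,1]
    - [[0,0,0],0,1]
    - [[0,0,0],0,1]
    - [[0,0,0],0,1]
    - [[0,0,0],0,1]
  squeeze: 25

```text
clock: 15.35
eef_pos: [513.4, -286.0, 105.7]
eef_rot: [3.142, 0.0, 2.841]
wrist_force: [0.6, -0.1, -0.9]
finger_gap: 21.5
finger_force: 25.0
```

>>> send_rows:
  series:
    - [[0,0,25],0,1]
    - [[0,0,40],0,1]
    - [[-3.5,20,0],1,1]
    - [[-3.5,20,0],1,1]
    - [[-3.5,20,0],1,1]
    - [[-3.5,20,0],1,1]
    - [[-3.5,20,0],1,1]
    - [[-3.5,20,0],1,1]
    - [[-3,20,0],1,1]
    - [[-2.5,15,0],1,1]
    - [[0,0,0],1,1]
    - [[0,0,0],0,1]

```text
clock: 16.55
eef_pos: [487.1, -131.2, 170.8]
eef_rot: [-3.141, 0.0, 2.999]
wrist_force: [-0.2, -0.4, -0.2]
finger_gap: 21.8
finger_force: 25.0
```

>>> send_rows:
  series:
    - [[0,0,-8],0,1]
    - [[0,0,-6],0,1]
    - [[0,0,-4],0,1]
    - [[0,0,-3],0,1]
    - [[0,0,0],0,1]

```text
clock: 17.05
eef_pos: [486.5, -131.0, 148.9]
eef_rot: [3.141, -0.002, 2.998]
wrist_force: [-2.9, -0.0, -2.8]
finger_gap: 21.9
finger_force: 25.0
```

>>> send_rows:
  series:
    - [[0,0,-3],0,1]
    - [[0,0,-3],0,1]
    - [[0,0,-2],0,1]
    - [[0,0,0],0,1]

```text
clock: 17.45
eef_pos: [486.5, -130.9, 141.6]
eef_rot: [3.141, -0.001, 2.998]
wrist_force: [-6.6, 1.0, 3.1]
finger_gap: 22.0
finger_force: 25.0
```

The knob is home: TCP z is 141.6 and a fully seated knob should give 141.7. Now I'll turn it clockwise.

>>> send_rows:
  series:
    - [[-0.5,0,0],-5,1]
    - [[0,0,0],-6,1]
    - [[0,0,0],-6,1]
    - [[0,0,0],-6,1]
    - [[0,0,0],-6,1]
    - [[0,0,0],-6,1]
    - [[0,0,0],-6,1]
    - [[0,0,0],-6,1]
    - [[0,0,0],-6,1]
    - [[0,0,0],-6,1]
    - [[0,0,0],-6,1]
    - [[0,0,0],0,1]

```text
clock: 18.65
eef_pos: [486.0, -131.2, 141.6]
eef_rot: [-3.14, -0.0, 1.86]
wrist_force: [-7.5, -2.5, 2.7]
finger_gap: 21.7
finger_force: 25.0
```

Run:
```python
from h import *
s=read_state(); print(s["moment"],s["wrist_force"],s["eef_pos"],np.degrees(s["eef_rot"][2]))
```

```text
[-0.46315661  1.34829085  0.03861804] [-7.49080214 -2.46975574  2.7070457 ] [ 485.97035639 -131.18904188  141.6309128 ] 106.56054191408857
```

>>> send_rows:
  series:
    - [[-0.6,0,0],-4,1]
    - [[0,0,0],-4,1]
    - [[0,0,0],-3,1]
    - [[0,0,0],0,1]

```text
clock: 19.05
eef_pos: [485.4, -131.3, 141.6]
eef_rot: [-3.14, 0.0, 1.67]
wrist_force: [-5.1, -3.5, 1.8]
finger_gap: 21.6
finger_force: 25.0
```

Run:
```python
from h import *
s=read_state(); print(s["moment"],s["wrist_force"],s["eef_pos"],np.degrees(s["eef_rot"][2]))
```

```text
[-0.84490108  1.28009655  0.09712068] [-5.13826496 -3.5207006   1.75624753] [ 485.43351718 -131.32247616  141.61596051] 95.6667392381864
```

>>> send_rows:
  series:
    - [[-0.4,-0.3,0],-2,1]
    - [[0,0,0],-2,1]
    - [[0,0,0],0,1]

```text
clock: 19.35
eef_pos: [485.1, -131.5, 141.6]
eef_rot: [-3.141, 0.0, 1.601]
wrist_force: [-4.9, -1.9, 0.5]
finger_gap: 21.7
finger_force: 25.0
```

Run:
```python
from h import *
s=read_state(); print(s["moment"],s["wrist_force"],s["eef_pos"],np.degrees(s["eef_rot"][2]))
```

```text
[-0.5476994   1.0522627   0.03447525] [-4.93893303 -1.92857031  0.4525158 ] [ 485.10921937 -131.49206882  141.63067744] 91.7062343527897
```

>>> send_rows:
  series:
    - [[0,0,0],-2,1]
    - [[0,0,0],-2,1]
    - [[0,0,0],0,1]

```text
clock: 19.65
eef_pos: [485.0, -131.5, 141.6]
eef_rot: [-3.14, 0.001, 1.531]
wrist_force: [-6.0, -2.8, 1.8]
finger_gap: 21.9
finger_force: 25.0
```

Run:
```python
from h import *
s=read_state(); print(s["moment"],s["wrist_force"],s["eef_pos"],np.degrees(s["eef_rot"][2]))
```

```text
[-0.58387934  1.35773334  0.37744733] [-6.03095573 -2.79007515  1.8212632 ] [ 485.00110995 -131.49742345  141.63272096] 87.73197925772287
```

>>> send_rows:
  series:
    - [[0,0,0],-2,1]
    - [[0,0,0],0,1]

```text
clock: 19.85
eef_pos: [485.0, -131.5, 141.6]
eef_rot: [-3.14, 0.001, 1.497]
wrist_force: [-6.3, -1.8, 2.0]
finger_gap: 22.0
finger_force: 25.0
```

Run:
```python
from h import *
s=read_state(); print(s["moment"],s["wrist_force"],s["eef_pos"],np.degrees(s["eef_rot"][2]))
```

```text
[-0.51912679  1.48539847  0.59380991] [-6.31520688 -1.76434182  1.98404037] [ 484.98489032 -131.47319471  141.64775894] 85.76225173604425
```

The wrist moment climbs about 0.2 N m over 2°, well past the friction level, so it's at the stop. I'll ease back within the play, let go and rise.

>>> send_rows:
  series:
    - [[-0.5,0,0],1.5,1]
    - [[0,0,0],0,0.1]
    - [[0,0,0],0,0.1]
    - [[0,0,0],0,0.1]
    - [[0,0,0],0,0.1]
    - [[0,0,10],0,0.1]
    - [[0,0,20],0,0.1]
    - [[0,0,30],0,0.1]
    - [[0,0,40],0,0.1]
    - [[-40,0,25],0,0.1]
    - [[-40,0,25],0,0.1]
    - [[0,0,0],0,0.1]

```text
clock: 21.05
eef_pos: [402.8, -131.3, 295.8]
eef_rot: [3.136, 0.002, 1.522]
wrist_force: [-0.5, 0.6, -0.3]
finger_gap: 42.4
finger_force: 0.0
```

>>> send_rows:
  series:
    - [[0,45,0],0,0]
    - [[0,45,0],0,0]
    - [[0,45,0],0,0]
    - [[0,45,0],0,0]
    - [[0,45,0],0,0]
    - [[0,45,0],0,0]
    - [[0,45,0],0,0]
    - [[0,45,0],0,0]
    - [[0,0,0],0,0]

```text
clock: 21.95
eef_pos: [404.5, 232.8, 291.5]
eef_rot: [-3.141, -0.001, 1.527]
wrist_force: [0.9, -0.1, 0.4]
finger_gap: 47.2
finger_force: 0.0
```

Run:
```python
from h import *
c=camera("top");s=camera("scene")
f=lambda i:cv2.resize(i,(400,300),interpolation=cv2.INTER_CUBIC)
cv2.imwrite("pics/c6.png",np.vstack([np.hstack([f(c["color"][165:240,210:310]),f(s["color"][170:245,200:300])]),np.hstack([f(c["color"][192:222,267:307]),f(s["color"][207:237,238:278])])]))
for n,cc in(("t",c),("s",s)):
  for t in("knob_foot","knob_mid","pan","mug","salt","pepper_jar","tin","pan_grip"): print(n,t,[w(r["point"],cc).round(1).tolist() for r in spot_point(t,cc)[:3]])
```

```text
t knob_foot [[402.9, -237.4, -0.1], [476.6, -390.6, -2.9], [571.5, -413.2, -2.0]]
t knob_mid [[400.4, -236.3, 17.0], [475.3, -391.4, 19.0], [489.4, -130.8, 58.0]]
t pan [[507.1, -15.6, 35.4]]
t mug [[663.8, -253.5, 1.2]]
t salt [[444.7, -517.7, -1.6]]
t pepper_jar []
t tin [[666.4, -249.2, 4.0]]
t pan_grip [[470.2, 78.6, 77.3]]
s knob_foot [[400.2, -239.0, 0.1], [484.4, -131.8, 39.3], [475.9, -389.4, 0.2]]
s knob_mid [[474.1, -387.9, 17.5], [406.1, -237.6, 19.0], [486.9, -130.7, 56.8]]
s pan [[508.3, -12.8, 31.8], [506.9, 27.8, -4.6]]
s mug [[664.4, -253.4, -0.1]]
s salt [[567.3, -408.8, -0.3]]
s pepper_jar [[443.6, -521.9, -2.3]]
s tin [[410.4, 460.6, -0.4]]
s pan_grip [[471.3, 85.7, 77.8]]
```

View pics/c6.png

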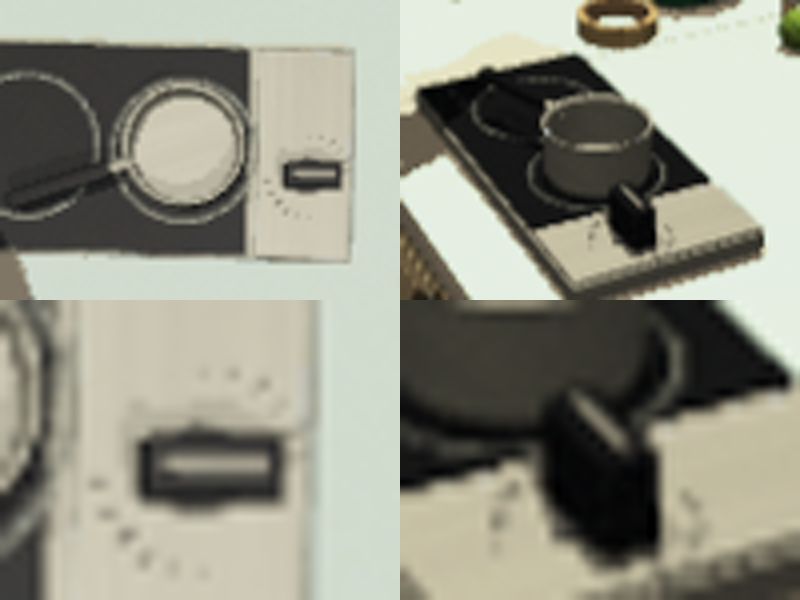

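The pictures show the pan inside the near ring, with its rim centre at (184,147) in the top-left crop. The knob is upright and low on the collar at (210,465) in the bottom-left crop, turned to its stop. The mug, salt, jar and tin haven't moved.

```bash
python3 -c "
from cell import *
print(sign_off())"
```

```text
the job is handed in; nothing more can be done
None
```

I handed the job in at about 23 s of the 61 s allowed: the pan stands inside the near ring, and the knob is home on the collar, turned clockwise to its stop and let go; the mug, salt, jar and tin were not touched.

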